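# Make up two furniture hardware kits

## Task

Make up two hardware kits from the loose stock on the bench. The bow handle, the tapered foot and the large knob go in the long tray with three compartments; the castor and the small knob go in the short tray with two compartments. Put one piece in each compartment, standing upright on the tray floor just as it stood on the bench, and leave the wax tin and the plywood offcut where they are.

Things in the scene. Friction and masses are not known exactly. Their poses are not given: they have to be found in the camera images.
- large_knob: Loose turned mushroom-shaped cabinet knob of dark wood, standing on its stem, head up: 40 mm tall, head 46 mm across (straight-sided from 20 to 32 mm up), stem foot 32 mm across, 40 g. Origin: centre of the underside; z up through the head.
- small_knob: Loose turned knob of the same dark wood and shape but smaller: 29 mm tall, head 30 mm across (straight-sided from 14 to 24 mm up), stem foot 22 mm across, 15 g. Origin: centre of the underside; z up through the head.
- foot: Loose tapered round furniture foot of dark wood with a brass ferrule over its narrow end, standing on its wide end, ferrule up: 60 mm tall, 44 mm across for the lowest 12 mm, then tapering evenly to 32 mm at 46 mm up (about 35 mm across at 37 mm up), the ferrule from there to the top, 27 mm across; 50 g. Origin: centre of the underside; z up.
- handle: Loose steel bow handle standing on its two round feet (12 mm across, at x = -32 and +32 mm): a flat bar 78 mm long along its x, 12 mm wide along y, from 22 to 32 mm up, open underneath, 80 g. Origin: on the bench midway between the feet; z up through the bar.
- castor: Loose rigid castor standing on its plate, wheel up: steel plate 50 mm (x) by 42 mm (y) by 4 mm; steel fork with two flat cheeks facing +y and -y, 26 mm over their outsides, 22 mm wide along x, 9 to 45 mm up; black fixed wheel 40 mm across, 18 mm wide, between them, axle along y at 36 mm up, top at 56 mm; 120 g. Origin: centre of the plate's underside; z up through the wheel.
- long_tray: Low grey tray with three compartments, fixed to the bench: 112 mm (x) by 236 mm (y) by 22 mm high, floor 5 mm thick, walls and two dividers 5 mm thick and as high as the rim. The compartments lie in a row along its y, centred at y = -77, 0 and +77 mm, each 102 mm (x) by 72 mm (y) inside. Origin: centre of the underside, on the bench; z up.
- short_tray: Low grey tray with two compartments, fixed to the bench: 112 mm (x) by 159 mm (y) by 22 mm high, floor, walls and divider 5 mm thick. The compartments lie side by side along its y, centred at y = -38.5 and +38.5 mm, each 102 mm (x) by 72 mm (y) inside. Origin: centre of the underside, on the bench; z up.
- wax_tin: Bystander: closed flat round aluminium tin, 40 mm across, 22 mm high, loose among the stock. Origin: centre of the underside. To be left where it is.
- offcut: Bystander: plywood offcut block 42 by 34 by 20 mm high, loose among the stock. Origin: centre of the underside. To be left where it is.
Not all that is in view belongs to the job. What is shaped like the small_knob but pink or red is not meant.

How it is judged:
At the end, for the whole second after the job is handed in: Handle, foot and large knob are in the long tray, castor and small knob in the short tray, one in each compartment (any order), each standing upright (tilted under 0.15 rad) on the tray floor (underside 2 to 10 mm above the bench), released and at rest (x of handle in the frame of long_tray between -0.051 and 0.051 m and y of handle in the frame of long_tray between -0.118 and 0.118 m and z of handle in the frame of long_tray between 0.002 and 0.01 m and angle between each of handle, foot, large_knob, castor, small_knob's own z axis and vertical below 0.15 rad and linear speed of each of handle, foot, large_knob, castor, small_knob below 0.02 m/s and angular speed of each of handle, foot, large_knob, castor, small_knob below 0.2 rad/s and x of foot in the frame of long_tray between -0.051 and 0.051 m and y of foot in the frame of long_tray between -0.118 and 0.118 m and z of foot in the frame of long_tray between 0.002 and 0.01 m and x of large_knob in the frame of long_tray between -0.051 and 0.051 m and y of large_knob in the frame of long_tray between -0.118 and 0.118 m and z of large_knob in the frame of long_tray between 0.002 and 0.01 m and x of castor in the frame of short_tray between -0.051 and 0.051 m and y of castor in the frame of short_tray between -0.0795 and 0.0795 m and z of castor in the frame of short_tray between 0.002 and 0.01 m and x of small_knob in the frame of short_tray between -0.051 and 0.051 m and y of small_knob in the frame of short_tray between -0.0795 and 0.0795 m and z of small_knob in the frame of short_tray between 0.002 and 0.01 m and y of any of handle, foot, large_knob in the frame of long_tray below -0.0385 m and (y of handle in the frame of long_tray between -0.0385 and 0.0385 m or y of foot in the frame of long_tray between -0.0385 and 0.0385 m or y of large_knob in the frame of long_tray between -0.0385 and 0.0385 m) and y of any of handle, foot, large_knob in the frame of long_tray above 0.0385 m and y of any of castor, small_knob in the frame of short_tray below 0 m and y of any of castor, small_knob in the frame of short_tray above 0 m); the robot touches nothing.
It fails at once if the wax tin was moved by more than 30 mm (distance of wax_tin from where it was at the start of the episode above 0.03 m).
It fails at once if the offcut was moved by more than 30 mm (distance of offcut from where it was at the start of the episode above 0.03 m).
It also fails if it takes over 122 s, if anything falls off the work surface, if the arm or the gripper's body presses on something with over 40 N, if the wrist force passes 120 N, or if a joint passes its speed limit or range.

## Robot

A 7-joint arm with a two-finger parallel gripper is mounted at the origin on the work surface. World frame = base frame: x ahead of the robot, y to its left, z up, the work surface at z = 0. Lengths are in m, angles in rad, forces in N, time in s.
With the tool pointing down it reaches from about 0.35 to 0.775 m from the base axis. Payload 3.1 kg.
Tool frame: the origin (TCP) lies midway between the tips of the shut fingers; the grasp point (between the pads) lies 19 mm behind it; z points along the fingers, y is the direction in which the jaws open and shut (so a half turn about z gives the same grasp; the last joint's range is limited). The gripper opens to 85 mm and grips with 20 to 120 N. Pads are 22 mm wide; open, the fingers measure 114 mm over their backs; the gripper's body (76 mm by 85 mm) begins 54 mm behind the grasp point. The pads swing forward as they close: fully open they stand 13 mm farther back than shut.
Start: joints at [-1.263, 0.311, 0.014, 1.512, -0.004, 1.319, -0.027], TCP at [0.188, 0.517, 0.231] pointing down, gripper open.
Joint ranges: [-2.7, 2.7], [-0.3, 1.91], [-1.27, 1.3], [0.12, 2.57], [-1.44, 4.58], [0.2, 2.03], [-3.05, 3.05]. Speed limits (rad/s): [2.79, 2.79, 3.14, 3.14, 3.14, 3.14, 3.14].

## Interface

Orientations are given as a rotation vector (axis times angle).
In Python, from workcell import sensors, viewer, ticket gives the robot as it stands.
- The arm moves only by the shell command python3 -m inch 'ROWS' [FORCE]. ROWS is text: rows parted by semicolons, each of 5 numbers parted by spaces: the shift along the tool's x, y, z in mm, then the turn about the tool's z in degrees, then the opening, from 0 (shut) to 1 (fully open). In form: dx dy dz turn hand; .... A call has 1 to 20 rows; each row is the pose to reach, as a shift and turn from the pose measured when the call began, along the tool's axes at that moment; what a row does not reach only later rows make up. A row lasts 1/10 s, in which the tool goes at most 50 mm and 8.59 degrees, less where a joint would pass 70% of its speed; a pose out of reach is approached as far as the arm can. A call with a gripper value outside its range is refused whole. The fingers move at their own pace and stop on an object; FORCE is the grip in N (left out, the last holds). Time passes only in rows, so rows that repeat a pose let the fingers close. It gives the time, the measured TCP pose, the force and the opening at its end, in the units of the state.
- sensors.observe(): the state, without advancing time (a new reading comes with each control period).
- viewer.capture(name): name is "scene" or "top" or "wrist"; returns a dict with "image" (384x512x3 uint8, blue, green, red), "mtx" (3x3 intrinsics, pixels), "k1" (the pictures are not rectified: a ray, as slopes to the right and down, at radius r is drawn at 1 + k1 r^2 times it, then the intrinsics apply), "R" (3x3) and "t" (3): a world point X has camera coordinates R X + t. Camera axes: x right, y down, z forward; pixel columns grow to the right and rows downward; lengths in m; the calibration is good to about 2 mm. A picture is of the moment at which its call begins. There is no depth.
- ticket.finish_job(): hands the job in, once; it reports no verdict.
The state is a dict: "t": time; "joint_pos": joint angles; "joint_vel": joint speeds; "effort": joint torques, N m; "ee_pos": TCP position; "orientation": TCP orientation; "ft_force": force on the tool from outside, world axes, zero at the start; "wrist_torque": the same for the moment, N m; "opening": opening from 0.0 (shut) to 1.0 (fully open).
Only numpy, scipy, OpenCV 4.12 (cv2) and the standard library are available. Lean on these libraries where they do the work, as an engineer would, in place of code of your own. Each camera call takes 0.05 s, during which the arm holds its last target. There are 200 camera calls.

## Working session

There is one attempt and no reset: what is moved stays moved. The work goes in short steps, Python scripts to look and compute and a shell command to move; the robot and the scene stay as the last step left them, time stands still between calls to the robot, and variables do not carry over. Pictures are saved under pics/ and viewed, about 12 in all and at most 16, crops included, and the job is handed in when it is done.

```bash
mkdir -p pics; ls; cat > h.py <<'E'
import numpy as np, cv2
from workcell import sensors, viewer, ticket
from scipy.spatial.transform import Rotation as Ro
def cap(n,f=None):
    c=viewer.capture(n)
    if f: cv2.imwrite('pics/'+f,c['image'])
    np.savez('last_%s.npz'%n,**c)
    return c
def load(n): return dict(np.load('last_%s.npz'%n))
def ray(c,px,z):
    K=np.array(c['mtx']);R=np.array(c['R']);t=np.array(c['t']);k=float(c['k1'])
    u=np.atleast_2d(np.array(px,float))
    n=cv2.undistortPoints(u.reshape(-1,1,2),K,np.array([k,0,0,0,0.])).reshape(-1,2)
    d=np.c_[n,np.ones(len(n))]@R; o=-R.T@t
    return o+d*((z-o[2])/d[:,2])[:,None]
def proj(c,X):
    r=cv2.projectPoints(np.atleast_2d(np.array(X,float)),cv2.Rodrigues(np.array(c['R']))[0],np.array(c['t']),np.array(c['mtx']),np.array([float(c['k1']),0,0,0,0]))[0]
    return r.reshape(-1,2)
E
python3 - <<'E'
from h import *
for n in('scene','top','wrist'):
    c=cap(n,n+'0.png'); print(n,np.round(-np.array(c['R']).T@c['t'],3),c['k1'],np.array(c['mtx'])[0])
print(sensors.observe())
E
```

```text
pics
scene [ 1.221 -0.521  0.992] 0.011369504328517578 [464.12178306   0.         253.3655934 ]
top [0.339 0.01  1.255] 0.025453152786836873 [469.06379713   0.         261.28148711]
wrist [0.127 0.54  0.373] -0.030557497495781523 [328.50276887   0.         256.80980476]
{'t': 0.15, 'joint_pos': array([-1.26267234,  0.31157954,  0.01399086,  1.51267522, -0.00437119,
        1.31923974, -0.0271905 ]), 'joint_vel': array([-0.00097465, -0.00050933, -0.00210745, -0.00327532, -0.0004079 ,
       -0.00335038, -0.00101241]), 'effort': array([ 7.65524783e-04, -3.80272937e+01,  1.46605284e-01, -2.30847842e+01,
        1.23181244e-02,  9.61633137e-03,  1.90444422e-05]), 'ee_pos': array([0.18830295, 0.51616256, 0.23045548]), 'orientation': array([-5.46517536e-01, -3.09346755e+00,  2.91988030e-03]), 'ft_force': array([ 0.18755875, -0.46503591,  0.37315143]), 'wrist_torque': array([-0.03136898, -0.01939588, -0.03227238]), 'opening': 0.9932704041315813}
```

View pics/top0.png

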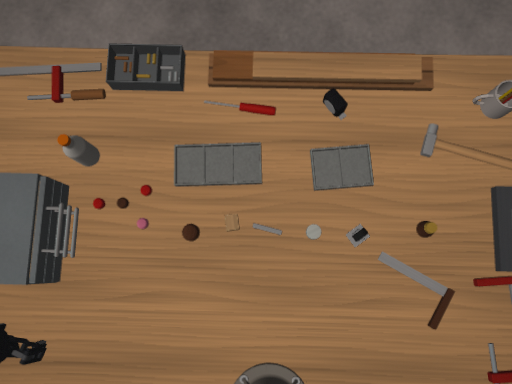

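View pics/scene0.png

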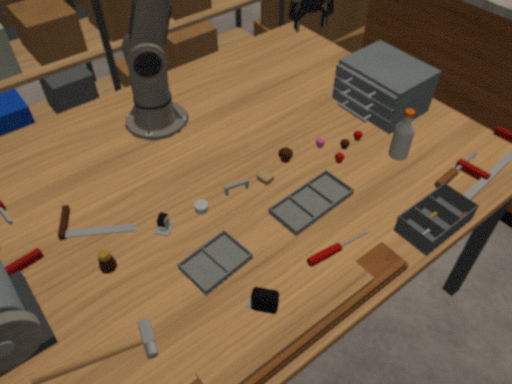

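The top view shows the trays at (218,164) and (342,167), and this row of stock:
- small knob (123,203), with red and pink decoys around it
- large knob (191,232)
- offcut (231,222)
- handle (267,229)
- wax tin (314,232)
- castor (359,235)
- foot (427,229)

The scene view agrees.

```bash
python3 - <<'E'
from h import *
c=load('top'); im=c['image']; s=load('scene')
P={'small':((123,203),.029),'large':((191,232),.04),'offcut':((231,222),.02),'handle':((267,229),.032),'tin':((314,232),.022),'castor':((359,235),.03),'foot':((430,227),.06),'red1':((99,203),.029),'red2':((146,190),.029),'pink':((142,224),.029)}
for k,(p,z) in P.items():
    X=ray(c,p,z)[0]; print(k,np.round(X,3),'r',round(np.hypot(*X[:2]),3),'scene',proj(s,X).round(0)[0])
for n,b in(('long',[(175,145),(261,143),(262,184),(176,186)]),('short',[(312,150),(369,146),(373,186),(314,189)])):
    X=ray(c,b,.022); m=X.mean(0); e=X[1]-X[0]
    print(n,X.round(3).tolist(),m.round(3),'yaw of -y',np.degrees(np.arctan2(-e[1],-e[0])).round(1),np.linalg.norm(e))
big=cv2.resize(im[130:250,80:450],None,fx=2.15,fy=2.15,interpolation=cv2.INTER_CUBIC); cv2.imwrite('pics/topcrop.png',big)
E
```

```text
small [0.5   0.397 0.029] r 0.638 scene [343. 141.]
large [0.427 0.211 0.04 ] r 0.476 scene [284. 150.]
offcut [0.457 0.11  0.02 ] r 0.47 scene [265. 175.]
handle [0.44  0.015 0.032] r 0.44 scene [236. 183.]
tin [ 0.436 -0.108  0.022] r 0.449 scene [200. 204.]
castor [ 0.43  -0.224  0.03 ] r 0.485 scene [162. 221.]
foot [ 0.453 -0.397  0.06 ] r 0.602 scene [104. 252.]
red1 [0.498 0.46  0.029] r 0.678 scene [357. 133.]
red2 [0.536 0.338 0.029] r 0.634 scene [338. 154.]
pink [0.445 0.343 0.029] r 0.562 scene [319. 139.]
long [[0.662, 0.27, 0.022], [0.673, 0.037, 0.022], [0.561, 0.031, 0.022], [0.55, 0.261, 0.022]] [0.611 0.149 0.022] yaw of -y 92.7 0.2332170429902777
short [[0.657, -0.101, 0.022], [0.671, -0.254, 0.022], [0.562, -0.264, 0.022], [0.55, -0.108, 0.022]] [ 0.61  -0.182  0.022] yaw of -y 95.4 0.15366966925272113
```

View pics/topcrop.png

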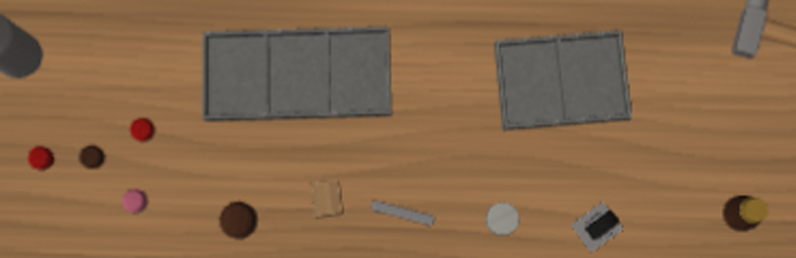

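View pics/wrist0.png

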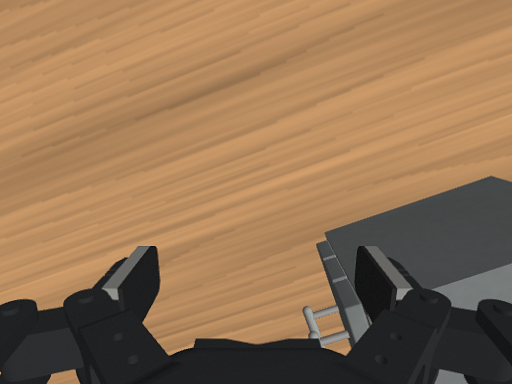

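```bash
cat >> h.py <<'E'
def go(*tg):
    """tg: (x,y,z,yaw of tool y in deg, mod 180) -> row numbers from present pose"""
    o=sensors.observe(); A=Ro.from_rotvec(o['orientation']).as_matrix(); p=o['ee_pos']
    yaw=np.degrees(np.arctan2(A[1,1],A[0,1]))
    print('t',round(o['t'],2),'tcp',p.round(4),'yaw',yaw.round(1),'tilt',A[:,2].round(3),'q7',o['joint_pos'][6].round(2),'open',round(o['opening'],3),'F',o['ft_force'].round(1))
    for x,y,z,w in tg:
        d=A.T@(np.array([x,y,z])-p)*1000; tr=-((w-yaw+90)%180-90)
        print((x,y,z,w),'->',d.round(1),'turn',round(tr,1))
def blobs(mask,amin=30):
    cs=cv2.findContours(mask.astype(np.uint8),cv2.RETR_EXTERNAL,cv2.CHAIN_APPROX_NONE)[0]
    return [k for k in cs if cv2.contourArea(k)>amin]
E
python3 - <<'E'
from h import *
c=load('top'); im=c['image']; hsv=cv2.cvtColor(im,cv2.COLOR_BGR2HSV)
g=(hsv[...,1]<60); g[:,:160]=0;g[:,385:]=0;g[:135]=0;g[195:]=0
for k in blobs(cv2.morphologyEx(g.astype(np.uint8),cv2.MORPH_CLOSE,np.ones((5,5))),500):
    X=ray(c,k.reshape(-1,2),.015)
    r=cv2.minAreaRect((X[:,:2]*1000).astype(np.float32)); print('tray',r)
w=load('wrist');print('wrist axes',np.array(w['R']).round(3).tolist())
print(ray(c,[(65,185),(50,283),(76,210),(70,255)],.15).round(3).tolist())
go((.35,.33,.25,0),(.46,.385,.22,0),(.5,.397,.15,0))
E
```

```text
tray ((614.54150390625, -180.80113220214844), (112.70649719238281, 160.29766845703125), 6.132151126861572)
tray ((615.19775390625, 153.4166259765625), (113.22722625732422, 234.83071899414062), 3.0423836708068848)
wrist axes [[0.342, 0.94, -0.003], [0.907, -0.33, 0.26], [0.244, -0.091, -0.965]]
[[0.524, 0.501, 0.15], [0.294, 0.513, 0.15], [0.465, 0.469, 0.15], [0.359, 0.473, 0.15]]
t 0.15 tcp [0.1883 0.5162 0.2305] yaw 70.0 tilt [-0.001 -0.002 -1.   ] q7 -0.03 open 0.993 F [ 0.2 -0.5  0.4]
(0.35, 0.33, 0.25, 0) -> [-215.7 -119.5  -19.3] turn 70.0
(0.46, 0.385, 0.22, 0) -> [-300.2  -30.1   10.5] turn 70.0
(0.5, 0.397, 0.15, 0) -> [-333.7   -5.    80.5] turn 70.0
```

```bash
python3 -m inch '-215 -119 -19 85 1;-215 -119 -19 85 1;-215 -119 -19 85 1;-215 -119 -19 85 1;-215 -119 -19 85 1;-215 -119 -19 85 1;-320 -20 20 85 1;-320 -20 20 85 1;-320 -20 20 85 1;-320 -20 20 85 1;-320 -20 20 85 1;-320 -20 20 85 1'
python3 - <<'E'
from h import *
cap('wrist','w1.png'); c=load('wrist')
go((.5,.397,.1,-15))
print(proj(c,[[.5,.397,.019],[.427,.211,.026]]))
E
```

```text
t: 1.35
ee_pos: [0.4816, 0.3878, 0.2106]
orientation: [2.489, 1.915, -0.003]
ft_force: [-0.4, 0.3, 0.2]
opening: 0.999
t 1.4 tcp [0.4815 0.3879 0.2115] yaw -14.9 tilt [-0. -0. -1.] q7 -0.83 open 0.998 F [0.  0.5 0.2]
(0.5, 0.397, 0.1, -15) -> [ 13.6  15.5 111.5] turn 0.1
[[272.26482927 161.63965846]
 [250.75044537 331.56659425]]
```

View pics/w1.png

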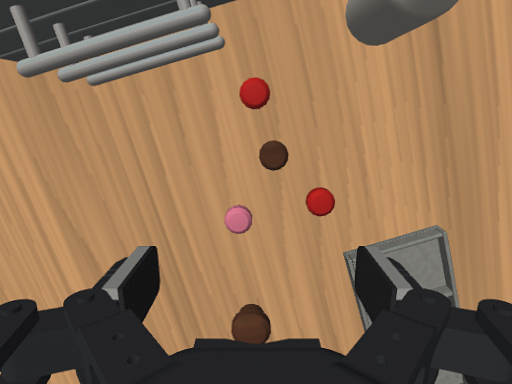

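Small knob at (274,155), pink decoy at (238,219), reds at (255,93) and (320,201). The large knob is at (250,325). Refining by mask.

```bash
cat >> h.py <<'E'
def find(c,pred,z,kind,win=60):
    """blob nearest the predicted pixel; returns world points of its contour at z and minAreaRect (mm)"""
    h=cv2.cvtColor(cv2.GaussianBlur(c['image'],(3,3),0),cv2.COLOR_BGR2HSV).astype(int)
    H,S,V=h[...,0],h[...,1],h[...,2]
    m={'brown':(V<105)&(S>60)&(H<25),'grey':(S<70)&(V>60),'black':(V<60)}[kind]
    bs=blobs(cv2.morphologyEx(m.astype(np.uint8),cv2.MORPH_OPEN,np.ones((3,3))),60)
    b=min(bs,key=lambda k:np.linalg.norm(k.reshape(-1,2).mean(0)-pred))
    q=cv2.boundingRect(b); X=ray(c,b.reshape(-1,2),z)
    r=cv2.minAreaRect((X[:,:2]*1000).astype(np.float32)); print(kind,'bbox',q,'rect mm',np.round(r[0],1),np.round(r[1],1),round(r[2],1))
    return r
E
python3 - <<'E'
from h import *
c=load('wrist')
r=find(c,(274,155),.019,'brown'); find(c,(250,325),.026,'brown')
x,y=np.array(r[0])/1000
go((x,y,.06,-15),(x,y,.001,-15))
E
```

```text
brown bbox (260, 141, 28, 29) rect mm [502.9 403.1] [28.6 27.6] 75.3
brown bbox (232, 304, 39, 40) rect mm [430.  221.1] [52.8 44.4] 75.2
t 1.4 tcp [0.4815 0.3879 0.2115] yaw -14.9 tilt [-0. -0. -1.] q7 -0.83 open 0.998 F [0.  0.5 0.2]
(np.float64(0.5028993835449219), np.float64(0.40312384033203125), 0.06, -15) -> [ 20.3  16.8 151.5] turn 0.1
(np.float64(0.5028993835449219), np.float64(0.40312384033203125), 0.001, -15) -> [ 20.3  16.8 210.5] turn 0.1
```

```bash
python3 -m inch '19 16 60 0 1;19 16 115 0 0.7;19 16 115 0 0.6;19 16 115 0 0.6'
python3 - <<'E'
from h import *
cap('wrist','w2.png'); c=load('wrist')
r=find(c,proj(c,[[.502,.401,.019]])[0],.019,'brown')
x,y=np.array(r[0])/1000
go((x,y,.06,-15),(x,y,.002,-15))
E
```

```text
t: 1.8
ee_pos: [0.4987, 0.401, 0.094]
orientation: [-2.487, -1.918, 0.01]
ft_force: [-0.2, -0.3, 0.7]
opening: 0.598
brown bbox (242, 182, 42, 44) rect mm [502.5 402.9] [30.9 28.4] 75.4
t 1.85 tcp [0.5006 0.402  0.0968] yaw -14.8 tilt [-0.002 -0.    -1.   ] q7 -0.79 open 0.599 F [0.1 0.  0.4]
(np.float64(0.5025105285644531), np.float64(0.40290298461914065), 0.06, -15) -> [ 1.4  1.7 36.8] turn 0.2
(np.float64(0.5025105285644531), np.float64(0.40290298461914065), 0.002, -15) -> [ 1.4  1.8 94.8] turn 0.2
```

```bash
python3 -m inch '1 2 30 0 0.6;1 2 60 0 0.6;1 2 80 0 0.6;1 2 94 0 0.6;1 2 95 0 0.6;1 2 95 0 0.6;1 2 95 0 0;1 2 95 0 0;1 2 95 0 0;1 2 95 0 0;1 2 95 0 0;1 2 95 0 0' 30
python3 - <<'E'
from h import *
go((.5,.4,.1,0))
t=np.array([.6145,-.181]);a=np.radians(6)
for s in(-1,1): print(s,(t+s*.0385*np.array([-np.sin(a),np.cos(a)])).round(4))
t=np.array([.615,.1534]);a=np.radians(3)
for s in(-1,0,1): print(s,(t+s*.077*np.array([-np.sin(a),np.cos(a)])).round(4))
E
```

```text
t: 3.05
ee_pos: [0.5039, 0.4034, 0.0039]
orientation: [-2.488, -1.917, -0.003]
ft_force: [-0.6, 0.0, 5.9]
opening: 0.333
t 3.05 tcp [0.5039 0.4034 0.0039] yaw -14.8 tilt [ 0.001  0.002 -1.   ] q7 -0.76 open 0.333 F [-0.6  0.   5.9]
(0.5, 0.4, 0.1, 0) -> [ -4.1  -2.8 -96.1] turn -14.8
-1 [ 0.6185 -0.2193]
1 [ 0.6105 -0.1427]
-1 [0.619  0.0765]
0 [0.615  0.1534]
1 [0.611  0.2303]
```

```bash
python3 - <<'E'
from h import *
go((.504,.403,.16,-15),(.61,-.12,.16,6))
E
python3 -m inch '0 0 -50 0 0;0 0 -100 0 0;0 0 -156 0 0;0 0 -156 0 0'
python3 - <<'E'
from h import *
go((.61,-.12,.16,6))
E
```

```text
t 3.05 tcp [0.5039 0.4034 0.0039] yaw -14.8 tilt [ 0.001  0.002 -1.   ] q7 -0.76 open 0.333 F [-0.6  0.   5.9]
(0.504, 0.403, 0.16, -15) -> [  -0.     0.3 -156.1] turn 0.2
(0.61, -0.12, 0.16, 6) -> [-478.8  236.  -157. ] turn -20.8
t: 3.45
ee_pos: [0.5079, 0.4055, 0.1684]
orientation: [-2.487, -1.917, -0.027]
ft_force: [-0.0, -0.2, 0.2]
opening: 0.333
t 3.45 tcp [0.5079 0.4055 0.1684] yaw -14.8 tilt [ 0.013  0.011 -1.   ] q7 -0.81 open 0.333 F [-0.  -0.2  0.2]
(0.61, -0.12, 0.16, 6) -> [-482.3  232.5    3.8] turn -20.8
```

```bash
python3 -m inch '-482 232 4 -21 0;-482 232 4 -21 0;-482 232 4 -21 0;-482 232 4 -21 0;-482 232 4 -21 0;-482 232 4 -21 0;-482 232 4 -21 0;-482 232 4 -21 0;-482 232 4 -21 0;-482 232 4 -21 0;-482 232 4 -21 0;-482 232 4 -21 0;-482 232 4 -21 0;-482 232 4 -21 0;-482 232 4 -21 0;-482 232 4 -21 0'
python3 - <<'E'
from h import *
cap('wrist','w3.png'); go((.6105,-.1427,.1,6),(.6105,-.1427,.012,6))
E
```

```text
t: 5.05
ee_pos: [0.6097, -0.1176, 0.1598]
orientation: [2.093, 2.341, 0.028]
ft_force: [0.1, -0.7, 0.1]
opening: 0.328
t 5.1 tcp [ 0.6097 -0.118   0.1598] yaw 6.4 tilt [ 0.013  0.012 -1.   ] q7 0.46 open 0.329 F [-0.4  1.1 -0.4]
(0.6105, -0.1427, 0.1, 6) -> [-25.2  -2.8  59.5] turn 0.4
(0.6105, -0.1427, 0.012, 6) -> [-26.1  -4.1 147.5] turn 0.4
```

View pics/w3.png

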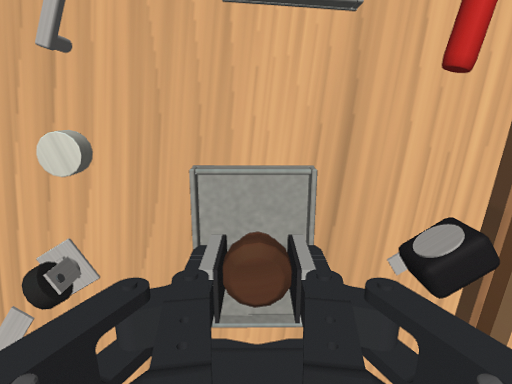

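The knob is held at (257,270). The short tray's rim corners are at (191,168) and (316,168), and its visible near floor is by (300,318).

```bash
python3 - <<'E'
from h import *
c=load('wrist'); X=ray(c,[(191,168),(316,168),(257,270)],.022); print(X.round(4).tolist())
o=(.6145,-.181);a=np.radians(6);R=np.array([[np.cos(a),-np.sin(a)],[np.sin(a),np.cos(a)]])
W=np.array([[-.056,.0795],[.056,.0795]])@R.T+o; print(W.round(4)); 
e=X[1,:2]-X[0,:2]; print(np.linalg.norm(e),np.degrees(np.arctan2(e[1],e[0])), 'centre', (X[:2,:2].mean(0)-.0795*R[:,1]).round(4))
E
```

```text
[[0.5533, -0.1052, 0.022], [0.6607, -0.0934, 0.022], [0.6207, -0.1951, 0.022]]
[[ 0.5505 -0.1078]
 [ 0.6619 -0.0961]]
0.10810051680977655 6.277861673719847 centre [ 0.6153 -0.1783]
```

```bash
python3 -m inch '-25 -3 50 0 0;-25 -3 90 0 0;-25 -3 120 0 0;-25 -4 135 0 0;-25 -4 145 0 0;-25 -4 149 0 0;-25 -4 149 0 0;-25 -4 149 0 0'
python3 - <<'E'
from h import *
go((.6115,-.141,.0095,6),(.6115,-.141,.15,6))
E
```

```text
t: 5.9
ee_pos: [0.6119, -0.1418, 0.0122]
orientation: [2.091, 2.338, 0.03]
ft_force: [0.5, 0.8, 0.8]
opening: 0.332
t 5.9 tcp [ 0.6119 -0.1418  0.0122] yaw 6.4 tilt [ 0.016  0.011 -1.   ] q7 0.56 open 0.332 F [0.5 0.8 0.8]
(0.6115, -0.141, 0.0095, 6) -> [ 0.8 -0.4  2.7] turn 0.4
(0.6115, -0.141, 0.15, 6) -> [   2.2    2.1 -137.7] turn 0.4
```

```bash
python3 -m inch '0 0 2 0 0;0 0 3 0 0;0 0 3 0 0;0 0 3 0 0.6;0 0 3 0 0.6;0 0 3 0 0.6;0 0 3 0 0.6;0 0 -20 0 0.6;0 0 -60 0 0.6;0 0 -110 0 0.7;0 0 -145 0 1;0 0 -145 0 1'
python3 - <<'E'
from h import *
go((.43,-.2,.18,36))
E
```

```text
t: 7.1
ee_pos: [0.6136, -0.1454, 0.1644]
orientation: [2.083, 2.329, 0.04]
ft_force: [0.4, -0.9, -0.1]
opening: 0.993
t 7.1 tcp [ 0.6136 -0.1454  0.1644] yaw 6.4 tilt [ 0.03   0.008 -1.   ] q7 0.51 open 0.993 F [ 0.4 -0.9 -0.1]
(0.43, -0.2, 0.18, 36) -> [ -33.8 -188.   -21.5] turn -29.6
```

```bash
python3 -m inch '-34 -188 -21 -30 1;-34 -188 -21 -30 1;-34 -188 -21 -30 1;-34 -188 -21 -30 1;-34 -188 -21 -30 1;-34 -188 -21 -30 1;-34 -188 -21 -30 1;-34 -188 -21 -30 1;-34 -188 -21 -30 1'
python3 - <<'E'
from h import *
cap('wrist','w4.png'); go((.43,-.22,.1,36))
c=load('wrist'); print(proj(c,[[.43,-.224,.03],[.43,-.224,.004]]))
E
```

```text
t: 8.0
ee_pos: [0.4309, -0.1996, 0.1791]
orientation: [1.404, 2.785, 0.031]
ft_force: [-0.1, -0.6, 0.8]
opening: 0.998
t 8.05 tcp [ 0.4308 -0.1997  0.1791] yaw 36.5 tilt [ 0.029  0.008 -1.   ] q7 1.14 open 1.002 F [-0.  0. -0.]
(0.43, -0.22, 0.1, 36) -> [-15.  -14.9  78.9] turn 0.5
[[235.01924308 202.63315164]
 [235.95426406 195.13348254]]
```

View pics/w4.png

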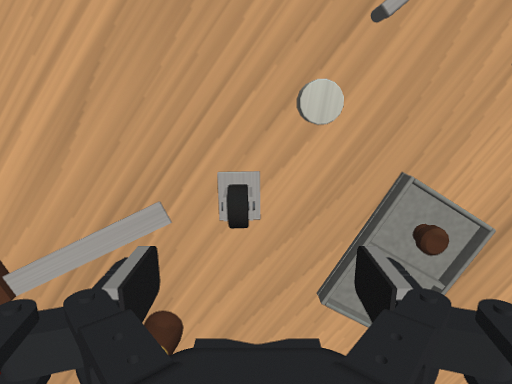

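The castor's plate corners are (219,172), (260,171), (261,220) and (218,220), with the wheel upright between them. The small knob stands upright in its compartment at (431,238).

```bash
python3 - <<'E'
from h import *
c=load('wrist')
X=ray(c,[(219,172),(260,171),(261,220),(218,220)],.004)[:,:2]; print(X.mean(0).round(4),[np.linalg.norm(X[i]-X[i-1]).round(4) for i in range(4)])
for a,b in((0,1),(3,2)):
    e=X[b]-X[a]; print(np.degrees(np.arctan2(e[1],e[0])))
for a,b in((3,0),(2,1)):
    e=X[b]-X[a]; print('side-90',np.degrees(np.arctan2(e[1],e[0]))-90)
x,y=X.mean(0); go((x,y,.11,35),(x,y,.012,35))
E
```

```text
[ 0.4336 -0.2228] [np.float64(0.0498), np.float64(0.0402), np.float64(0.051), np.float64(0.0439)]
37.601546837341225
35.95324800476622
side-90 33.56307258623468
side-90 37.81533456769307
t 8.05 tcp [ 0.4308 -0.1997  0.1791] yaw 36.5 tilt [ 0.029  0.008 -1.   ] q7 1.14 open 1.002 F [-0.  0. -0.]
(np.float64(0.43355923087501147), np.float64(-0.22284390044033722), 0.11, 35) -> [-19.5 -13.4  69. ] turn 1.5
(np.float64(0.43355923087501147), np.float64(-0.22284390044033722), 0.012, 35) -> [-18.5 -16.2 167. ] turn 1.5
```

```bash
python3 -m inch '-19 -14 60 0 0.8;-19 -14 100 0 0.7;-19 -15 130 0 0.7;-19 -16 155 0 0.7;-19 -16 166 0 0.7;-19 -16 168 0 0.7;-19 -16 168 0 0.7;-19 -16 168 0 0;-19 -16 168 0 0;-19 -16 168 0 0;-19 -16 168 0 0;-19 -16 168 0 0;-19 -16 168 0 0' 40
python3 - <<'E'
from h import *
go((.434,-.223,.15,36),(.6185,-.2185,.15,6))
E
```

```text
t: 9.35
ee_pos: [0.435, -0.2239, 0.0126]
orientation: [1.403, 2.783, 0.032]
ft_force: [-0.8, 0.2, 5.1]
opening: 0.297
t 9.35 tcp [ 0.435  -0.2239  0.0126] yaw 36.5 tilt [ 0.031  0.007 -0.999] q7 1.32 open 0.297 F [-0.8  0.2  5.1]
(0.434, -0.223, 0.15, 36) -> [  -0.5    3.7 -137.3] turn 0.5
(0.6185, -0.2185, 0.15, 6) -> [-106.5  154.7 -131.5] turn 30.5
```

```bash
python3 -m inch '0 1 -30 0 0;0 2 -80 0 0;0 4 -130 0 0;-30 40 -132 10 0;-106 155 -132 30 0;-106 155 -132 30 0;-106 155 -132 30 0;-106 155 -132 30 0;-106 155 -132 30 0;-106 155 -132 30 0;-106 155 -132 30 0;-106 155 -132 30 0'
python3 - <<'E'
from h import *
cap('wrist','w5.png'); go((.619,-.218,.1,6),(.619,-.218,.0185,6))
E
```

```text
t: 10.55
ee_pos: [0.6175, -0.2185, 0.1512]
orientation: [2.081, 2.327, 0.041]
ft_force: [0.2, 0.8, -0.7]
opening: 0.299
t 10.6 tcp [ 0.6177 -0.2184  0.1511] yaw 6.4 tilt [ 0.032  0.007 -0.999] q7 0.64 open 0.296 F [-0.8 -0.2 -0.9]
(0.619, -0.218, 0.1, 6) -> [ 0.1 -0.3 51.2] turn 0.4
(0.619, -0.218, 0.0185, 6) -> [ -0.2  -3.  132.6] turn 0.4
```

View pics/w5.png

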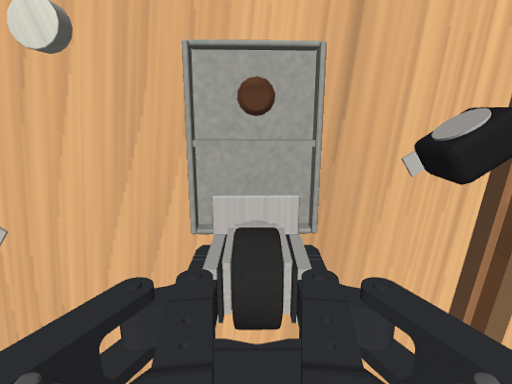

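The castor is held upright at (257,275). The small knob is centred in its compartment at (256,95), the divider is at row 143 and the end wall at row 231.

```bash
python3 - <<'E'
from h import *
c=load('wrist'); X=ray(c,[(193,143),(315,143),(190,233),(318,233)],.022)[:,:2]; print(X.round(4).tolist(),X.mean(0))
E
python3 -m inch '0 0 45 0 0;0 0 80 0 0;0 -2 110 0 0;0 -3 124 0 0;0 -3 130 0 0;0 -3 133 0 0;0 -3 133 0 0;0 -3 133 0 0'
python3 - <<'E'
from h import *
go((.619,-.218,.017,6))
E
```

```text
[[0.5654, -0.1841], [0.6652, -0.1733], [0.5677, -0.2627], [0.6803, -0.2515]] [ 0.6196375  -0.21788746]
t: 11.4
ee_pos: [0.6203, -0.2184, 0.0199]
orientation: [2.079, 2.326, 0.043]
ft_force: [0.2, -0.2, -0.8]
opening: 0.296
t 11.4 tcp [ 0.6203 -0.2184  0.0199] yaw 6.4 tilt [ 0.035  0.006 -0.999] q7 0.69 open 0.296 F [ 0.2 -0.2 -0.8]
(0.619, -0.218, 0.017, 6) -> [ 0.5 -1.3  2.9] turn 0.4
```

```bash
python3 -m inch '0 -1 2 0 0;0 -1 3 0 0;0 -1 3 0 0;0 -1 3 0 0.6;0 -1 3 0 0.6;0 -1 3 0 0.6;0 -1 3 0 0.6;0 -1 -20 0 0.6;0 1 -60 0 0.6;0 2 -110 0 0.7;0 4 -150 0 1;0 4 -160 0 1;0 4 -160 0 1'
python3 - <<'E'
from h import *
go((.453,-.37,.19,0))
E
```

```text
t: 12.7
ee_pos: [0.6199, -0.2197, 0.1827]
orientation: [2.075, 2.322, 0.047]
ft_force: [-0.4, 0.5, -1.5]
opening: 0.997
t 12.7 tcp [ 0.6199 -0.2197  0.1827] yaw 6.4 tilt [ 0.04   0.004 -0.999] q7 0.63 open 0.997 F [-0.4  0.5 -1.5]
(0.453, -0.37, 0.19, 0) -> [-130.7 -182.3  -14.7] turn 6.4
```

```bash
python3 -m inch '-131 -182 -15 6 1;-131 -182 -15 6 1;-131 -182 -15 6 1;-131 -182 -15 6 1;-131 -182 -15 6 1;-131 -182 -15 6 1;-131 -182 -15 6 1;-131 -182 -15 6 1'
python3 - <<'E'
from h import *
cap('wrist','w6.png'); go((.453,-.397,.018,0))
c=load('wrist'); print(proj(c,[[.453,-.397,.06],[.453,-.397,.03]]))
print('tin,offcut',proj(c,[[.436,-.108,.02]]))
E
```

```text
t: 13.5
ee_pos: [0.4546, -0.3678, 0.1887]
orientation: [2.194, 2.217, 0.051]
ft_force: [-0.8, -0.1, -0.0]
opening: 0.998
t 13.55 tcp [ 0.4548 -0.3678  0.1889] yaw 0.6 tilt [ 0.039  0.007 -0.999] q7 0.89 open 1.003 F [-0.   1.3  0.3]
(0.453, -0.397, 0.018, 0) -> [-30.2  -8.8 170.5] turn 0.6
[[248.96806401 223.28635868]
 [248.46386677 212.93046574]]
tin,offcut [[ 228.66987382 -139.41938668]]
```

View pics/w6.png

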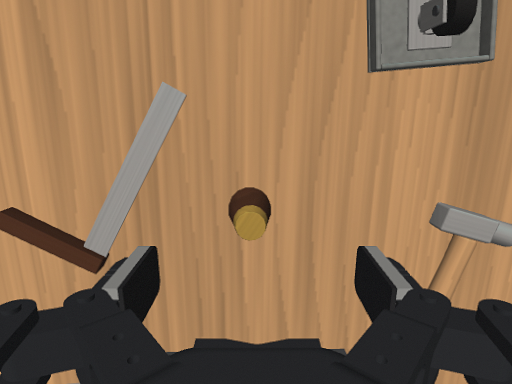

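The foot stands with its base disc about (250,206) and its ferrule top about (250,223). The castor is in its compartment at the upper right.

```bash
python3 - <<'E'
from h import *
c=load('wrist'); a=ray(c,(250,207),.008)[0];b=ray(c,(250,223),.06)[0];print(a,b)
x,y=((a+b)/2)[:2]
go((x,y,.1,0),(x,y,.016,0))
E
```

```text
[ 0.45490141 -0.39757136  0.008     ] [ 0.45389946 -0.39673854  0.06      ]
t 13.55 tcp [ 0.4548 -0.3678  0.1889] yaw 0.6 tilt [ 0.039  0.007 -0.999] q7 0.89 open 1.003 F [-0.   1.3  0.3]
(np.float64(0.4544004361437403), np.float64(-0.3971549463196422), 0.1, 0) -> [-29.9  -4.2  88.7] turn 0.6
(np.float64(0.4544004361437403), np.float64(-0.3971549463196422), 0.016, 0) -> [-30.4  -7.5 172.6] turn 0.6
```

```bash
python3 -m inch '-30 -2 40 0 0.9;-30 -4 85 0 0.8;-30 -5 125 0 0.8;-30 -7 155 0 0.8;-30 -7 170 0 0.8;-30 -7 173 0 0.8;-30 -7 173 0 0.8;-30 -7 173 0 0;-30 -7 173 0 0;-30 -7 173 0 0;-30 -7 173 0 0;-30 -7 173 0 0;-30 -7 173 0 0' 40
python3 - <<'E'
from h import *
go((.454,-.397,.15,0),(.615,.155,.16,3),(.619,.0765,.16,3))
E
```

```text
t: 14.85
ee_pos: [0.4562, -0.398, 0.0181]
orientation: [2.189, 2.214, 0.051]
ft_force: [-0.2, 1.6, 6.2]
opening: 0.449
t 14.85 tcp [ 0.4562 -0.398   0.0181] yaw 0.6 tilt [ 0.043  0.004 -0.999] q7 1.04 open 0.449 F [-0.2  1.6  6.2]
(0.454, -0.397, 0.15, 0) -> [   1.5    3.4 -131.9] turn 0.6
(0.615, 0.155, 0.16, 3) -> [ 551.7  170.8 -132.7] turn -2.4
(0.619, 0.0765, 0.16, 3) -> [ 473.2  173.9 -132.9] turn -2.4
```

```bash
python3 -m inch '0 1 -30 0 0;0 2 -80 0 0;1 3 -130 0 0;473 174 -134 -2 0;473 174 -134 -2 0;473 174 -134 -2 0;473 174 -134 -2 0;473 174 -134 -2 0;473 174 -134 -2 0;473 174 -134 -2 0;473 174 -134 -2 0;473 174 -134 -2 0;473 174 -134 -2 0;473 174 -134 -2 0;473 174 -134 -2 0;473 174 -134 -2 0;473 174 -134 -2 0;473 174 -134 -2 0'
python3 - <<'E'
from h import *
cap('wrist','w7.png'); go((.619,.0765,.16,3))
c=load('wrist')
E
```

```text
t: 16.65
ee_pos: [0.6189, 0.074, 0.1614]
orientation: [2.154, 2.248, 0.05]
ft_force: [0.1, 0.5, -0.8]
opening: 0.445
t 16.7 tcp [0.6189 0.0745 0.1613] yaw 2.5 tilt [ 0.043  0.004 -0.999] q7 0.07 open 0.445 F [-0.2  0.4 -0.6]
(0.619, 0.0765, 0.16, 3) -> [2.  0.2 1.4] turn -0.5
```

View pics/w7.png

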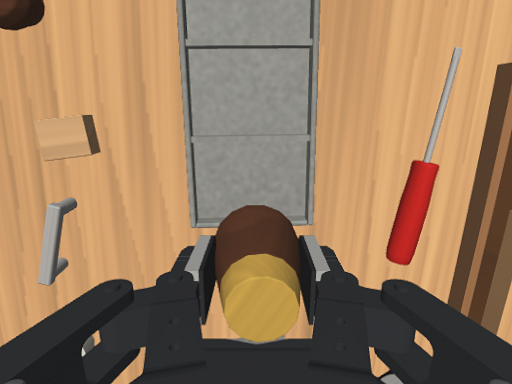

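The foot is held upright at (258,280). The long tray's divider is at row 137 and its -y end wall at row 226, spanning columns 192 to 312.

```bash
python3 - <<'E'
from h import *
c=load('wrist'); X=ray(c,[(192,137),(309,137),(192,226),(312,223),(188,43),(318,43)],.022)[:,:2]; print(X.round(4).tolist(),X[:4].mean(0))
e=X[5]-X[4];print(np.degrees(np.arctan2(e[1],e[0])))
go((.618,.0765,.1,3),(.618,.0765,.0245,3))
E
```

```text
[[0.5684, 0.1158], [0.6676, 0.1197], [0.5678, 0.0362], [0.6769, 0.0421], [0.5655, 0.1892], [0.6688, 0.1944]] [0.62017261 0.07843996]
2.88741925848416
t 16.7 tcp [0.6189 0.0745 0.1613] yaw 2.5 tilt [ 0.043  0.004 -0.999] q7 0.07 open 0.445 F [-0.2  0.4 -0.6]
(0.618, 0.0765, 0.1, 3) -> [ 1.9 -3.4 61.3] turn -0.5
(0.618, 0.0765, 0.0245, 3) -> [  1.8  -6.6 136.7] turn -0.5
```

```bash
python3 -m inch '2 -2 45 0 0;2 -4 85 0 0;2 -5 112 0 0;2 -6 128 0 0;2 -6 135 0 0;2 -6 138 0 0;2 -6 139 0 0;2 -6 139 0 0;2 -6 139 0 0'
python3 - <<'E'
from h import *
go((.618,.0765,.0235,3),(.43,.22,.2,3))
E
```

```text
t: 17.6
ee_pos: [0.6198, 0.0768, 0.0234]
orientation: [2.152, 2.247, 0.054]
ft_force: [-0.3, -0.2, -0.2]
opening: 0.445
t 17.6 tcp [0.6198 0.0768 0.0234] yaw 2.5 tilt [ 0.045  0.004 -0.999] q7 0.12 open 0.445 F [-0.3 -0.2 -0.2]
(0.618, 0.0765, 0.0235, 3) -> [-0.3 -1.8 -0.2] turn -0.5
(0.43, 0.22, 0.2, 3) -> [ 151.7 -175.3 -184.4] turn -0.5
```

```bash
python3 -m inch '0 0 0.5 0 0;0 0 0.5 0 0.7;0 0 0.5 0 0.7;0 0 0.5 0 0.7;0 0 0.5 0 0.7;0 0 -25 0 0.7;0 3 -70 0 0.7;0 5 -120 0 0.8;0 8 -170 0 1;160 -175 -180 0 1;160 -175 -180 0 1;160 -175 -180 0 1;160 -175 -180 0 1;160 -175 -180 0 1;160 -175 -180 0 1;160 -175 -180 0 1;160 -175 -180 0 1;160 -175 -180 0 1'
python3 - <<'E'
from h import *
cap('wrist','w8.png'); c=load('wrist')
r=find(c,proj(c,[[.428,.216,.026]])[0],.026,'brown')
x,y=np.array(r[0])/1000
go((x,y,.08,3),(x,y,.005,3))
E
```

```text
t: 19.4
ee_pos: [0.4314, 0.2269, 0.1957]
orientation: [2.155, 2.243, 0.054]
ft_force: [-0.1, 0.6, -0.5]
opening: 0.997
brown bbox (223, 167, 46, 47) rect mm [428.6 216.3] [44.2 46.3] 1.5
t 19.45 tcp [0.4313 0.227  0.1956] yaw 2.3 tilt [ 0.046  0.004 -0.999] q7 -0.43 open 0.997 F [ 0.2 -0.1  0.2]
(np.float64(0.4286499938964844), np.float64(0.21632630920410156), 0.08, 3) -> [-10.8  -8.4 115.3] turn -0.7
(np.float64(0.4286499938964844), np.float64(0.21632630920410156), 0.005, 3) -> [-10.9 -11.8 190.2] turn -0.7
```

View pics/w8.png

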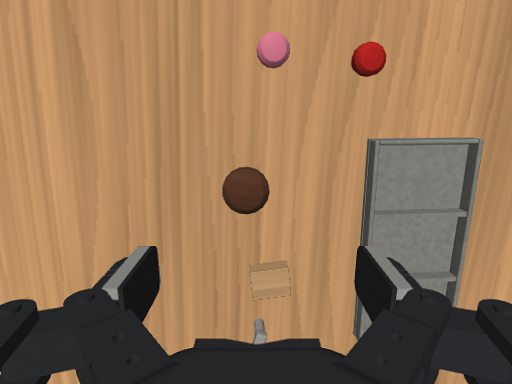

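Large knob at (246,190), measured 44x46 mm, which agrees with the top view. The tray and offcut are clear.

```bash
python3 -m inch '-11 -3 50 0 1;-11 -6 100 0 1;-11 -8 140 0 1;-11 -10 170 0 1;-11 -12 185 0 1;-11 -12 190 0 1;-11 -12 190 0 1;-11 -12 190 0 0;-11 -12 190 0 0;-11 -12 190 0 0;-11 -12 190 0 0;-11 -12 190 0 0;-11 -12 190 0 0' 40
python3 - <<'E'
from h import *
go((.43,.216,.14,3),(.611,.2305,.14,3),(.611,.2305,.0115,3))
E
```

```text
t: 20.75
ee_pos: [0.4294, 0.2167, 0.0067]
orientation: [2.155, 2.243, 0.057]
ft_force: [0.1, -0.7, 4.9]
opening: 0.516
t 20.75 tcp [0.4294 0.2167 0.0067] yaw 2.3 tilt [ 0.048  0.005 -0.999] q7 -0.3 open 0.516 F [ 0.1 -0.7  4.9]
(0.43, 0.216, 0.14, 3) -> [  -0.3    6.9 -133.2] turn -0.7
(0.611, 0.2305, 0.14, 3) -> [   6.9  188.2 -124.4] turn -0.7
(0.611, 0.2305, 0.0115, 3) -> [  6.5 182.    3.9] turn -0.7
```

```bash
python3 - <<'E'
from h import *
c=load('wrist'); X=ray(c,[(368,139),(481,140),(374,212),(467,212)],.022)[:,:2]; print(X.round(4).tolist(),X.mean(0))
E
python3 -m inch '0 2 -40 0 0;0 4 -90 0 0;0 7 -130 0 0;3 60 -128 0 0;7 188 -125 0 0;7 188 -125 0 0;7 188 -125 0 0;7 188 -125 0 0;7 188 -125 0 0;7 188 -125 0 0;7 188 -125 0 0'
python3 - <<'E'
from h import *
go((.612,.2315,.14,3),(.612,.2315,.0115,3))
E
```

```text
[[0.5459, 0.2702], [0.662, 0.274], [0.5618, 0.1962], [0.663, 0.1986]] [0.60819221 0.23478104]
t: 21.85
ee_pos: [0.6094, 0.2312, 0.1409]
orientation: [2.154, 2.245, 0.057]
ft_force: [-0.4, 0.8, -0.5]
opening: 0.512
t 21.85 tcp [0.6094 0.2312 0.1409] yaw 2.4 tilt [ 0.047  0.006 -0.999] q7 -0.19 open 0.512 F [-0.4  0.8 -0.5]
(0.612, 0.2315, 0.14, 3) -> [0.2 2.5 1. ] turn -0.6
(0.612, 0.2315, 0.0115, 3) -> [ -0.4  -3.5 129.4] turn -0.6
```

```bash
python3 -m inch '0 0 45 0 0;0 -2 85 0 0;0 -3 110 0 0;0 -4 122 0 0;0 -4 127 0 0;0 -4 129 0 0;0 -4 129 0 0;0 -4 130 0 0;0 -4 130 0 0'
python3 - <<'E'
from h import *
go((.611,.2315,.0115,3))
E
```

```text
t: 22.75
ee_pos: [0.6124, 0.2321, 0.012]
orientation: [2.154, 2.244, 0.06]
ft_force: [-0.2, -0.1, 0.1]
opening: 0.514
t 22.75 tcp [0.6124 0.2321 0.012 ] yaw 2.3 tilt [ 0.049  0.007 -0.999] q7 -0.15 open 0.514 F [-0.2 -0.1  0.1]
(0.611, 0.2315, 0.0115, 3) -> [-0.5 -1.4  0.4] turn -0.7
```

```bash
python3 - <<'E'
from h import *
go((.612,.232,.18,3),(.44,.035,.18,-14))
E
python3 -m inch '0 -1 0 0 0;0 -1 0.5 0 0.7;0 -1 0.5 0 0.7;0 -1 0.5 0 0.7;0 -1 0.5 0 0.7;0 1 -25 0 0.7;0 3 -70 0 0.7;0 5 -120 0 0.8;0 7 -165 0 1;-100 -80 -168 8 1;-204 -170 -160 16 1;-204 -170 -160 16 1;-204 -170 -160 16 1;-204 -170 -160 16 1;-204 -170 -160 16 1;-204 -170 -160 16 1;-204 -170 -160 16 1;-204 -170 -160 16 1'
python3 - <<'E'
from h import *
cap('wrist','w9.png'); c=load('wrist')
p=proj(c,[[.44,.015,.032]])[0];print(p)
r=find(c,p,.032,'grey')
go((.44,.015,.1,-14))
E
```

```text
t 22.75 tcp [0.6124 0.2321 0.012 ] yaw 2.3 tilt [ 0.049  0.007 -0.999] q7 -0.15 open 0.514 F [-0.2 -0.1  0.1]
(0.612, 0.232, 0.18, 3) -> [   0.7    7.9 -167.8] turn -0.7
(0.44, 0.035, 0.18, -14) -> [-189.  -171.8 -177.5] turn 16.3
t: 24.55
ee_pos: [0.4444, 0.0216, 0.1629]
orientation: [2.447, 1.928, 0.068]
ft_force: [0.0, -0.1, 0.1]
opening: 0.998
[246.84559966 200.32985187]
grey bbox (242, 151, 14, 89) rect mm [442.2  18. ] [78.  11.2] 76.4
t 24.6 tcp [0.4444 0.0216 0.1627] yaw -13.5 tilt [ 0.05   0.007 -0.999] q7 -0.24 open 1.0 F [-0.2 -0.1 -0.4]
(0.44, 0.015, 0.1, -14) -> [-8.6 -5.6 62.4] turn 0.5
```

View pics/w9.png

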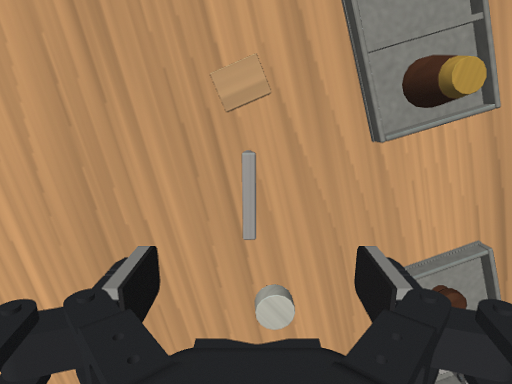

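The handle spans (249,151) to (249,239). It measures 78x11 mm, matching its size, with the jaws already square to it. The foot stands upright in the tray at (440,80).

```bash
python3 - <<'E'
from h import *
go((.4422,.018,.1,-14),(.4422,.018,.008,-14))
E
python3 -m inch '-4 -2 45 0 0.7;-4 -5 90 0 0.6;-4 -7 120 0 0.6;-4 -9 145 0 0.6;-4 -9 154 0 0.6;-4 -9 155 0 0.6;-4 -9 155 0 0.6;-4 -9 155 0 0;-4 -9 155 0 0;-4 -9 155 0 0;-4 -9 155 0 0;-4 -9 155 0 0;-4 -9 155 0 0;-4 -9 155 0 0' 60
python3 - <<'E'
from h import *
go((.4422,.018,.16,-14),(.615,.156,.16,93))
E
```

```text
t 24.6 tcp [0.4444 0.0216 0.1627] yaw -13.5 tilt [ 0.05   0.007 -0.999] q7 -0.24 open 1.0 F [-0.2 -0.1 -0.4]
(0.4422, 0.018, 0.1, -14) -> [-5.2 -4.2 62.5] turn 0.5
(0.4422, 0.018, 0.008, -14) -> [ -6.8  -8.5 154.4] turn 0.5
t: 26.0
ee_pos: [0.4434, 0.021, 0.0084]
orientation: [2.446, 1.928, 0.071]
ft_force: [-2.0, -0.4, 6.0]
opening: 0.127
t 26.0 tcp [0.4434 0.021  0.0084] yaw -13.5 tilt [ 0.052  0.007 -0.999] q7 -0.03 open 0.127 F [-2.  -0.4  6. ]
(0.4422, 0.018, 0.16, -14) -> [  -0.3    6.9 -151.5] turn 0.5
(0.615, 0.156, 0.16, 93) -> [ 174.1  142.5 -141.5] turn 73.5
```

```bash
python3 -m inch '0 2 -40 0 0;0 4 -90 0 0;0 7 -150 0 0;60 60 -148 20 0;176 142 -142 73 0;176 142 -142 73 0;176 142 -142 73 0;176 142 -142 73 0;176 142 -142 73 0;176 142 -142 73 0;176 142 -142 73 0;176 142 -142 73 0;176 142 -142 73 0;176 142 -142 73 0;176 142 -142 73 0;176 142 -142 73 0'
python3 - <<'E'
from h import *
cap('wrist','w10.png'); go((.617,.1555,.08,-87),(.617,.1555,.0135,-87))
E
```

```text
t: 27.6
ee_pos: [0.6149, 0.1579, 0.1605]
orientation: [-3.133, -0.097, -0.081]
ft_force: [0.1, -0.1, -1.1]
opening: 0.124
t 27.65 tcp [0.6149 0.1579 0.1605] yaw -86.5 tilt [ 0.052  0.008 -0.999] q7 -1.47 open 0.122 F [-0.5 -0.4 -1.7]
(0.617, 0.1555, 0.08, -87) -> [-2.2  2.9 80.5] turn 0.5
(0.617, 0.1555, 0.0135, -87) -> [ -5.7   3.2 146.9] turn 0.5
```

View pics/w10.png

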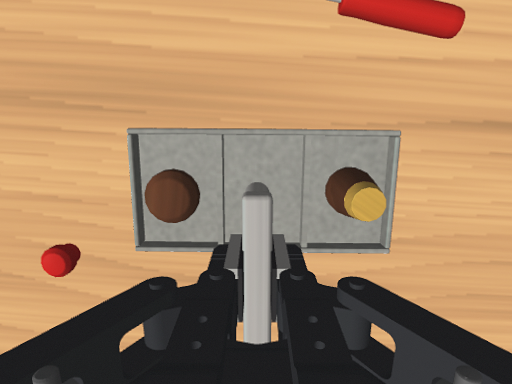

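The handle is held square to the tray, with the dividers at columns 223 and 304. The large knob (172,195) and the foot (355,195) stand upright on either side.

```bash
python3 - <<'E'
from h import *
c=load('wrist'); X=ray(c,[(223,131),(304,131),(224,247),(304,247),(128,130),(400,131),(136,250),(389,252)],.022)[:,:2]; print(X.round(4).tolist(),X[:4].mean(0),X[4:].mean(0))
E
python3 -m inch '-3 3 45 0 0;-4 3 85 0 0;-5 3 115 0 0;-6 3 130 0 0;-6 3 140 0 0;-6 3 145 0 0;-6 3 147 0 0;-6 3 147 0 0;-6 3 147 0 0'
python3 - <<'E'
from h import *
go((.617,.1555,.0135,-87))
E
```

```text
[[0.6673, 0.1918], [0.6716, 0.1231], [0.5632, 0.1866], [0.5678, 0.1135], [0.6633, 0.273], [0.677, 0.0412], [0.5549, 0.2677], [0.5677, 0.0347]] [0.61747257 0.15375469] [0.6157332  0.15415235]
t: 28.55
ee_pos: [0.6178, 0.1557, 0.0148]
orientation: [-3.132, -0.096, -0.085]
ft_force: [-0.4, -0.5, -0.2]
opening: 0.121
t 28.55 tcp [0.6178 0.1557 0.0148] yaw -86.5 tilt [ 0.054  0.008 -0.998] q7 -1.38 open 0.121 F [-0.4 -0.5 -0.2]
(0.617, 0.1555, 0.0135, -87) -> [-0.9  0.2  1.2] turn 0.5
```

```bash
python3 -m inch '0 0 2 0 0;0 0 2.5 0 0;0 0 2.5 0 0;0 0 2.5 0 0.33;0 0 2.5 0 0.33;0 0 2.5 0 0.33;0 0 2.5 0 0.33;1 0 -15 0 0.33;3 0 -50 0 0.33;5 0 -100 0 0.33;7 0 -140 0 0.33;-100 0 -180 0 0.33;-190 0 -180 0 0.33;-190 0 -180 0 0.33;-190 0 -180 0 0.33;-190 0 -180 0 0.33;-190 0 -180 0 0.33;-190 0 -180 0 0.33'
python3 - <<'E'
from h import *
cap('wrist'); c=load('wrist'); cap('scene'); cap('top');s=load('scene')['image'];t=load('top')['image']
z=lambda i,w,h:cv2.resize(i,(w,h),interpolation=cv2.INTER_CUBIC)
a=z(s[120:310,40:390],398,216); b=z(t[130:260,80:450],398,140)
left=np.vstack([a,b,np.zeros((28,398,3),np.uint8)]); cv2.imwrite('pics/final.png',np.hstack([left,z(c['image'],400,300).copy() if 0 else np.vstack([z(c['image'],400,300),np.zeros((84,400,3),np.uint8)])]))
go((.5,0,.3,0))
E
```

```text
t: 30.35
ee_pos: [0.4202, 0.1429, 0.1848]
orientation: [-3.132, -0.096, -0.089]
ft_force: [0.1, 1.3, -0.0]
opening: 0.335
t 30.5 tcp [0.4204 0.1421 0.1843] yaw -86.6 tilt [ 0.056  0.006 -0.998] q7 -1.78 open 0.325 F [ 0.1 -0.1  0.6]
(0.5, 0, 0.3, 0) -> [  77.4  146.2 -112. ] turn -86.6
```

View pics/final.png

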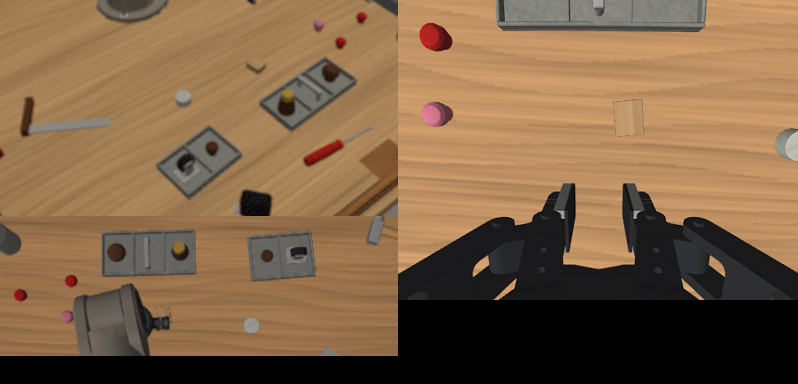

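All five pieces look placed: scene crop, and top crop at (116,253), (146,252), (180,252), (267,255) and (298,254). One zoom to confirm they're upright, plus a bystander check.

```bash
python3 - <<'E'
from h import *
s=load('scene'); cv2.imwrite('pics/zoom.png',cv2.resize(s['image'][160:300,170:370],(800,560),interpolation=cv2.INTER_CUBIC))
t=load('top'); print('tin in top'); find(t,(314,232),.022,'grey')
w=load('wrist'); p=(np.array([628,118])-[398,0])*1.28; print('offcut',ray(w,p,.02).round(3))
E
```

```text
tin in top
grey bbox (306, 224, 15, 15) rect mm [ 438.5 -105.8] [36.8 36.7] 0.6
offcut [[0.459 0.112 0.02 ]]
```

View pics/zoom.png

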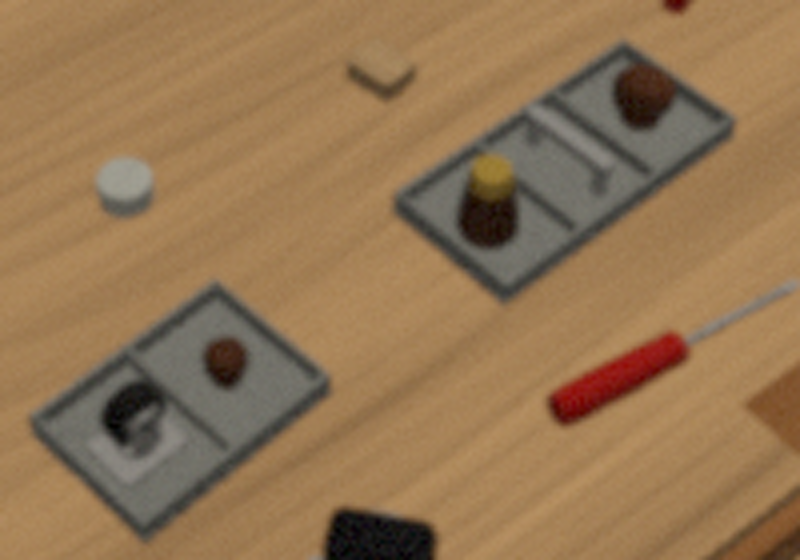

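The zoom shows all five pieces upright, one per compartment: foot (488,205), handle on its feet (570,145), large knob (643,95), castor (135,430), small knob (226,360). The tin and offcut haven't moved.

```bash
python3 -c "
from workcell import ticket
print(ticket.finish_job())"
```

```text
the job is handed in; nothing more can be done
None
```

Both kits are made up and the job is handed in, at about 30.5 s of the 122 s allowed. The hand-in gave no verdict.

- **Long tray:** the foot is in the -y compartment, the handle in the middle and the large knob in the +y compartment.
- **Short tray:** the castor is in the -y compartment and the small knob in the +y compartment.

**Last checks:** The final scene, top and wrist pictures show all five pieces upright, one per compartment, with the gripper clear of everything. The wax tin and the offcut measured within about 3 mm of where they started, which is no more than the measuring error.

**Differences I saw:**
- The tool's tilt crept up to about 0.056 rad over the calls. The pieces settled upright once released.
- Camera estimates of the tray centres differed by 2 to 4 mm, well inside the clearance in the compartments.
- I judged uprightness and rest from the pictures only; I did not measure tilt angles or speeds.

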